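Clamp a painted panel with the cam lever and hold it

ROBOT

A 6-joint arm with a two-finger parallel gripper is mounted at the origin on the work surface. World frame = base frame: x ahead of the robot, y to its left, z up, the work surface at z = 0. Lengths are in m, angles in rad, forces in N, time in s.
With the tool pointing down it reaches from about 0.425 to 0.95 m from the base axis. Payload 3.5 kg.
Tool frame: the origin (TCP) lies at the very end of the fingers, on their centre line; the grasp point (between the pads) lies 19 mm behind it (ctrl.grip_point_offset is the distance from the TCP to the grasp point, in m); z points along the fingers, y is the line along which they close (so a half turn about z gives the same grasp; the last joint's range is limited). The gripper opens to 85 mm and grips with 20 to 120 N. Pads are 22 mm wide; open, the fingers measure 114 mm over their backs; the gripper's body (76 mm by 85 mm) begins 54 mm behind the grasp point. The pads swing forward as they close: fully open they stand 13 mm farther back than shut.
Start: joints at [-1.261, 0.286, 1.577, -0, 1.279, -0.15], TCP at [0.3, -0.605, 0.231] pointing down, gripper open.
Joint ranges: [-2.77, 2.77], [-0.9, 2.22], [0.21, 2.48], [-1.53, 4.67], [0.24, 2.81], [-2.84, 2.84]. Speed limits (rad/s): [2.79, 2.79, 3.14, 3.14, 3.14, 3.14].

INTERFACE

Orientations are given as a unit quaternion [x, y, z, w].
In Python, from plant import ctrl gives the robot as it stands. The module is installed in compiled form; this text tells all that it offers.
- The arm moves only by the shell command python3 -m pendant 'ROWS' [OPENING] [FORCE]. ROWS is JSON, a list of rows, each an object of numbers: "dx", "dy", "dz": the shift along the tool's x, y, z in cm; "twist": the turn about the tool's z in degrees. A call has 1 to 10 rows; each row is the pose to reach, as a shift and turn from the pose commanded when the call began, along the tool's axes at that moment; what a row does not reach only later rows make up. A row lasts 1/8 s, in which the tool goes at most 62.5 mm and 10.7 degrees, less where a joint would pass 70% of its speed; a pose out of reach is approached as far as the arm can. A call with a gripper value outside its range is refused whole. OPENING is the opening in per cent of the stroke, from 0 (shut) to 100 (fully open), set as the call begins (- or left out, the last holds). The fingers move at their own pace and stop on an object; FORCE is the grip in N (left out, the last holds). Time passes only in rows, so rows that repeat a pose let the fingers close. It gives the time, the measured TCP pose, the force, the opening and the grip force at its end, in the units of the state.
- ctrl.get_state(): the state, without advancing time (a new reading comes with each control period).
- ctrl.read_camera(name): name is "side" or "top"; returns a dict with "img" (420x560x3 uint8, red, green, blue), "depth" (420x560 float32, m along the optical axis (not along the pixel's ray), 0 where there is no reading), "camera_matrix" (3x3 intrinsics, pixels), "distortion" ([k1, k2, p1, p2, k3] as OpenCV has them; the pictures are not rectified), "xyz" and "rotation" of the camera in the world. Camera axes: x right, y up, looking along -z (the intrinsics and any distortion apply to the point x, -y, -z); pixel columns grow to the right and rows downward; lengths in m; the calibration is good to about 2 mm. A picture is of the moment at which its call begins.
- ctrl.sign_off(): hands the job in; it is judged then, once.
The state is a dict: "time": time; "qpos": joint angles; "dq": joint speeds; "joint_efforts": joint torques, N m; "eef_pos": TCP position; "tcp_rot": TCP orientation; "contact_force": force on the tool from outside, world axes, zero at the start; "wrist_torque": the same for the moment, N m; "opening": opening from 0.0 (shut) to 1.0 (fully open); "finger_force": force on a finger pad.
Only numpy, scipy, OpenCV 4.12 (cv2) and the standard library are available. Lean on these libraries where they do the work, as an engineer would, in place of code of your own. Each camera call takes 0.05 s, during which the arm holds its last target. There are 200 camera calls.

TASK

Push the small painted panel across the bench into the clamping jig until its end is fully home against the end stop and its long side lies along the sprung cork fence. Then turn the red-knobbed cam lever anticlockwise to the cam's highest lift, where the lever points straight away from the fence over the yellow line and the panel is squeezed against the fence. Finish while still holding the lever there, as it springs back when let go; leave the brush jar, the pigment jar and the paint palette where they stand.

Things in the scene. Friction and masses are not known exactly. Their poses are not given: they have to be found in the camera images.
- jig: Wood and steel clamping jig fixed to the bench. Origin on the bench, at the centre of the home spot of the panel's underside. In its frame (z up): sprung fence on the -x side, end stop at -y, cam on the +x side, open at +y, where the panel is slid in towards -y. Past the fence a rail 30 mm high reaches to x = -94 mm. A yellow line on the cam plate runs from the pivot along +x.
- stop (a point): Middle of the end stop's face, 9 mm up; in the jig's frame x = 0, y = -65.5 mm. The stop is a wooden bar along x (x = -94 to +42 mm), 22 mm thick and 18 mm high.
- plate (a point): Centre of the cam's steel plate, on its top, 6 mm above the bench; x = 128 mm, y = 0 in the jig's frame. The plate covers x = 67 to 189, y = -42 to +42 mm; a 6 mm thick strap (x = 67 to 110) joins it to the stop down to y = -96.
- panel: Loose painted wooden panel with dark rim, lying flat: 100 (x) by 130 (y) by 20 mm thick, 0.2 to 0.4 kg, too wide to grasp; origin at the centre of its underside. Starts 130 to 200 mm from home on the jig's +y side, 0 to 35 mm too far to +x, up to 0.2 rad askew. Home: origin on the jig's origin, axes parallel; it then just touches the fence and is 7 mm clear of the turned-back cam.
- cam (a joint): Angle of cam and lever about the upright pivot, rad; grows anticlockwise from above. Starts at 0, can turn to 2.1. Highest lift is at 1.5: lobe (red stroke on the disc) square to the panel, lever along the jig's +x over the yellow line. The lever points at (value - 1.5) from the jig's +x. A spring turns it back to 0 when let go; turning it takes 2 to 8 N at the knob.
- fence (a joint): Travel of the sprung cork fence towards the jig's -x, m: 0 unpressed, at most 0.010; about 0.006 with the panel clamped at highest lift. It yields from 2 N on, with 0.7 N more per mm. Its cork face lies at x = -50 mm in the jig's frame when unpressed, from y = -56 to +56 mm, 24 mm high; past +56 a lead-in flares away to y = +87.
- pivot (a point): Point on the cam's upright axis, 40 mm above the bench; x = 84 mm, y = 0 in the jig's frame. The cam is an eccentric disc of 26 mm radius, centre 14 mm off the axis, 8 to 26 mm above the bench; the pivot post is 51 mm high.
- knob (a point): Centre of the upright red cylindrical knob at the lever's end, where to grip: 22 mm in diameter, standing from 38 to 86 mm above the bench; this point is 64 mm up, 85 mm from the pivot axis. The knob does not turn on the lever, a steel bar 16 mm wide with its top 38 mm above the bench.
- brush_jar: Bystander: glass jar, 66 mm in diameter and 85 mm high, with brushes up to 230 mm high. Origin at the centre of its underside.
- pigment_jar: Bystander: closed yellow jar with a white cap, 52 mm in diameter, 65 mm high. Origin at the centre of its underside.
- palette: Bystander: round white ceramic palette with colour spots, 84 mm in diameter, 14 mm high. Origin at the centre of its underside.
Mind the look-alikes: they are no part of the job. Of the things that look like the panel, take the one that is farthest from the robot's base at the start.

How it is judged:
On the way, in this order (a step that is already met when the one before it is completed fails the run):
1. the panel is home against the end stop and along the fence, the cam lever not yet turned (y of panel in the frame of jig between -0.006 and 0.006 m and x of panel in the frame of jig between -0.009 and 0.009 m and angle between the y axis of panel and the y axis of jig, either way round below 0.08 rad and value of joint cam below 0.7 rad), for 0.2 s.
2. the cam is at its highest lift (value of joint cam between 1.35 and 1.65 rad), for 0.2 s.
At the end, for the whole second after the job is handed in: Cam within 0.15 rad of its highest lift (joint 1.35 to 1.65) and still; the panel flat, within 6 mm of home along the end-stop direction and 0.05 rad of square, pressing the fence back by more than 3.5 mm; the robot still in contact with the lever (more than 0.5 N) (all of step 2 and velocity of joint cam between -0.1 and 0.1 rad/s and value of joint fence above 0.0035 m and y of panel in the frame of jig between -0.006 and 0.006 m and x of panel in the frame of jig between -0.0095 and -0.0025 m and angle between the y axis of panel and the y axis of jig, either way round below 0.05 rad and angle between panel's own z axis and vertical below 0.05 rad and contact force between any of the fingers, the arm and cam above 0.5 N); the arm keeps its last pose, push and grip.
It fails at once if the brush jar is shifted by more than 20 mm or tipped (distance of brush_jar from where it was at the start of the episode above 0.02 m or angle between brush_jar's own z axis and vertical above 0.3 rad).
It fails at once if the pigment jar is shifted by more than 20 mm or tipped (distance of pigment_jar from where it was at the start of the episode above 0.02 m or angle between pigment_jar's own z axis and vertical above 0.3 rad).
It fails at once if the palette is shifted by more than 20 mm or tipped (distance of palette from where it was at the start of the episode above 0.02 m or angle between palette's own z axis and vertical above 0.3 rad).
It also fails if it takes over 56 s, if anything falls off the work surface, if the arm or the gripper's body presses on something with over 40 N, if the wrist force passes 120 N, or if a joint passes its speed limit or range.

## Working session

There is one attempt and no reset: what is moved stays moved. The work goes in short steps, Python scripts to look and compute and a shell command to move; the robot and the scene stay as the last step left them, time stands still between calls to the robot, and variables do not carry over. Pictures are saved under pics/ and viewed, at most 10 in all, crops included, and the job is handed in when it is done.

```bash
mkdir -p pics; cat > h.py <<'E'
import numpy as np, cv2
from scipy.spatial.transform import Rotation as R
from plant import ctrl
def cam(n):
    c=ctrl.read_camera(n); r=np.array(c["rotation"])
    c["R"]=r if r.shape==(3,3) else R.from_quat(r).as_matrix()
    return c
def ray(c,uv,z):
    p=cv2.undistortPoints(np.array(uv,float).reshape(-1,1,2),np.array(c["camera_matrix"]),np.array(c["distortion"])).reshape(-1,2)
    d=np.c_[p[:,0],-p[:,1],-np.ones(len(p))]@c["R"].T
    o=np.array(c["xyz"]); return o+d*((z-o[2])/d[:,2])[:,None]
E
python3 - <<'E'
from h import *
for n in("top","side"):
    c=cam(n); cv2.imwrite(f"pics/{n}0.png",c["img"][:,:,::-1]); np.savez(f"{n}0.npz",**c); print(n,c["xyz"],c["rotation"],c["camera_matrix"],c["distortion"])
s=ctrl.get_state();print(s["eef_pos"],s["tcp_rot"],s["time"])
E
```

```text
top [ 0.31832493 -0.04883384  0.8503514 ] [ 0.08490753 -0.08462033 -0.69198795  0.71188678] [[406.86435957   0.         276.80237674]
 [  0.         406.86435957 210.92478351]
 [  0.           0.           1.        ]] [-0.10534099  0.          0.          0.          0.        ]
side [-0.00829449  0.51025532  0.89245581] [-0.1303011   0.33619757  0.86648915 -0.34523812] [[531.82820918   0.         281.66588309]
 [  0.         531.82820918 224.1625381 ]
 [  0.           0.           1.        ]] [0.00957146 0.         0.         0.         0.        ]
[ 0.29937475 -0.60432464  0.2300623 ] [ 9.73691623e-01  2.27867251e-01 -7.72059399e-05 -1.06481564e-03] 0.1
```

View pics/top0.png

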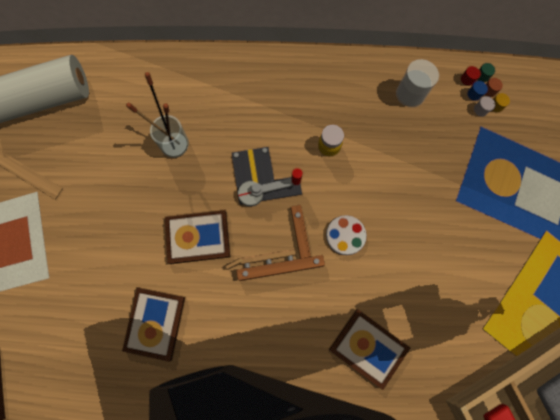

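View pics/side0.png

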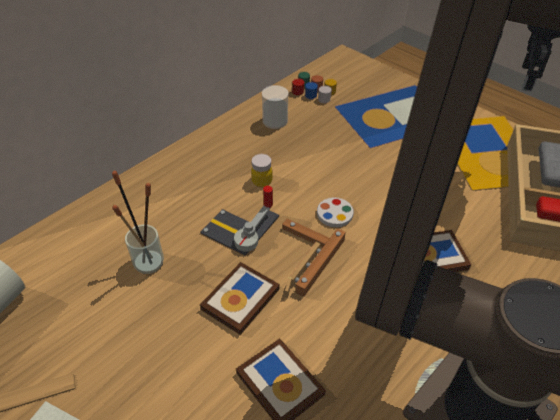

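The top view has three look-alike panels, at pixels (197,237), (154,325) and (370,348). The robot base is at the bottom of the image, so the farthest one is (197,237), next to the open side of the jig. The jig's stop is at (301,232), fence (280,267), pivot (250,192) and knob (297,175). I'll check this in one close crop.

```bash
python3 - <<'E'
from h import *
c=dict(np.load("top0.npz")); im=c["img"]
x0,y0=150,130
cv2.imwrite("pics/crop0.png",cv2.resize(im[y0:y0+155,x0:x0+200,::-1],None,fx=3.8,fy=3.8,interpolation=cv2.INTER_CUBIC))
for uv in [(197,237),(154,325),(370,348)]:
    print(uv, ray(c,[uv],.02), np.linalg.norm(ray(c,[uv],.02)[0,:2]))
hsv=cv2.cvtColor(im,cv2.COLOR_RGB2HSV)
def rois(m,u0,v0,u1,v1):
    o=np.zeros_like(m);o[v0:v1,u0:u1]=m[v0:v1,u0:u1];return o
# panel: dark rim
m=rois(((im.max(2)<85)*255).astype(np.uint8),155,195,240,275)
n,l,s,_=cv2.connectedComponentsWithStats(m); k=1+s[1:,4].argmax()
rc=cv2.minAreaRect(np.argwhere(l==k)[:,::-1].astype(np.float32)); b=cv2.boxPoints(rc); print("rect",b)
w=ray(c,b,.02); print(w, w.mean(0), [np.linalg.norm(w[i]-w[i-1]) for i in range(4)])
y=rois(cv2.inRange(hsv,(20,150,120),(35,255,255)),235,140,275,190); p=np.argwhere(y)[:,::-1]; 
w=ray(c,p,.006);vx,vy,a,b=cv2.fitLine(w[:,:2].astype(np.float32),2,0,.01,.01).ravel();print("yellow",len(p),vx,vy,a,b)
r=rois(cv2.inRange(hsv,(0,150,80),(8,255,255))|cv2.inRange(hsv,(172,150,80),(180,255,255)),285,160,310,192); p=np.argwhere(r)[:,::-1];print("knob px",p.mean(0),p.min(0),p.max(0))
E
```

```text
(197, 237) [[0.46129648 0.11849936 0.02      ]] 0.4762735993401807
(154, 325) [[0.28003012 0.19322478 0.02      ]] 0.34022445828928044
(370, 348) [[ 0.24839719 -0.2374318   0.02      ]] 0.3436204670043477
rect [[161.07315 216.65852]
 [225.60974 209.48781]
 [230.89023 257.0122 ]
 [166.35364 264.18292]]
[[0.50232117 0.19818971 0.02      ]
 [0.52180698 0.0622387  0.02      ]
 [0.42188787 0.04571885 0.02      ]
 [0.40270686 0.17798002 0.02      ]] [0.46218072 0.12103182 0.02      ] [np.float64(0.10164369723018414), np.float64(0.13734035977296985), np.float64(0.10127552865700415), np.float64(0.13364478737720908)]
yellow 161 0.97968185 0.2005579 0.6278116 0.011370791
knob px [297.02083333 173.25      ] [292 168] [302 181]
```

View pics/crop0.png

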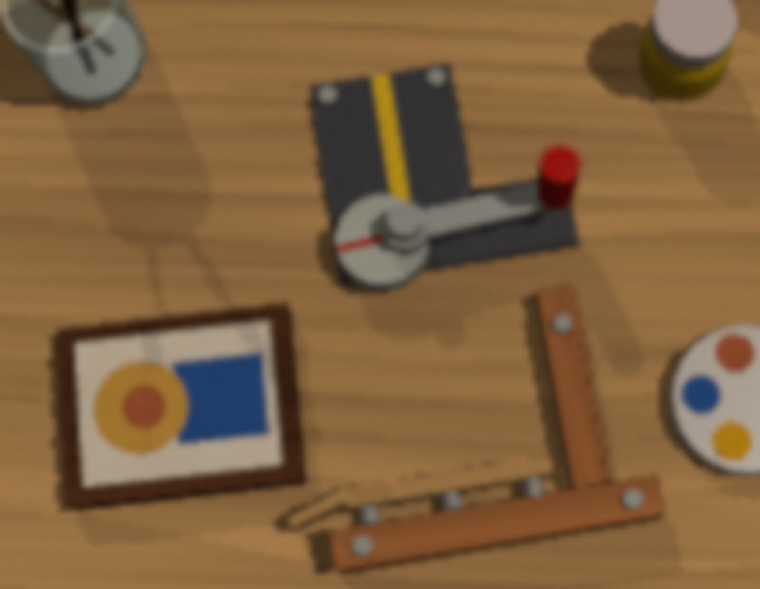

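The crop confirms the choice: a dark-rimmed panel at crop (175,405), lying left of (+y from) the open end of the jig. The jig's features are sharp: plate corners (312,87) and (449,66), pivot top (406,222), knob top (560,160), stop bar end corners (535,295) and (575,288).

```bash
cat >> h.py <<'E'
def fit(J,W):
    J=np.array(J,float);W=np.array(W)[:,:2];jm,wm=J.mean(0),W.mean(0);a,b=J-jm,W-wm
    th=np.arctan2((a[:,0]*b[:,1]-a[:,1]*b[:,0]).sum(),(a*b).sum());M=np.array([[np.cos(th),-np.sin(th)],[np.sin(th),np.cos(th)]])
    t=wm-M@jm; return th,M,t,W-(J@M.T+t)
E
python3 - <<'E'
from h import *
c=dict(np.load("top0.npz"))
P=[((560,160),.086,(.090,-.0848)),((406,222),.051,(.084,0)),((312,87),.006,(.189,.042)),((449,66),.006,(.189,-.042)),((535,295),.018,(.042,-.0655)),((575,288),.018,(.042,-.0875))]
W=[ray(c,[(150+u/3.8,130+v/3.8)],z)[0] for (u,v),z,_ in P]
th,M,t,res=fit([p[2] for p in P],W); print("jig th",th,"t",t);print(np.round(res*1000,1))
np.savez("jig.npz",th=th,M=M,t=t)
b=[(55,335),(288,307),(303,482),(65,508)]
w=ray(c,[(150+u/3.8,130+v/3.8) for u,v in b],.02)[:,:2]; J=(w-t)@M; print("panel jig corners",np.round(J*1000,1),J.mean(0))
th2,_,t2,r2=fit([(.05,.065),(.05,-.065),(-.05,-.065),(-.05,.065)],J);print("panel in jig",t2,th2,np.round(r2*1000,1))
for n,uv,z in [("brush",(90,55),.0),("pig cap",(693,20),.065),("pal",(742,398),.014)]:
    w=ray(c,[(150+uv[0]/3.8,130+uv[1]/3.8)],z)[0,:2]; print(n,w,(w-t)@M)
for q in [(335,535),(340,572),(660,478)]:
    w=ray(c,[(150+q[0]/3.8,130+q[1]/3.8)],.03)[0,:2]; print((w-t)@M)
print("M",M)
E
```

```text
jig th 0.19794131058217238 t [ 0.47780583 -0.01943524]
[[ 3.3  0.5]
 [ 0.4 -0.5]
 [ 0.2 -1.5]
 [-1.   1.2]
 [-1.6  0.5]
 [-1.3 -0.1]]
panel jig corners [[ 62.4 201.7]
 [ 56.3  71.4]
 [-41.3  77.2]
 [-34.  206.7]] [0.01085168 0.13924555]
panel in jig [0.01085168 0.13924555] -0.052471203650096616 [[-1.8  0.2]
 [-1.  -0.3]
 [ 1.2  0.2]
 [ 1.6 -0.1]]
brush [0.67474002 0.19204155] [0.23467594 0.16862003]
pig cap [ 0.6772905  -0.15760996] [ 0.16841721 -0.17470557]
pal [ 0.4760449  -0.19035269] [-0.03533767 -0.16723375]
[-0.0734239   0.06362872]
[-0.0930877   0.06394632]
[-0.07273827 -0.11171317]
M [[ 0.9804735  -0.19665126]
 [ 0.19665126  0.9804735 ]]
```

```bash
cat >> h.py <<'E'
def to(x,y,z,yaw=None,per=5.5):
    "tool-axis shifts (cm) and twist (deg) to jig-frame x,y,z (m), yaw of tool x in the jig (deg)"
    j=np.load("jig.npz"); s=ctrl.get_state(); Rm=R.from_quat(s["tcp_rot"]).as_matrix(); p=np.array(s["eef_pos"])
    w=np.r_[j["M"]@[x,y]+j["t"],z]; d=Rm.T@(w-p)*100
    ty=np.degrees(np.arctan2(Rm[1,0],Rm[0,0])-j["th"]); tw=0 if yaw is None else -((yaw-ty+180)%360-180)
    now=(p[:2]-j["t"])@j["M"]
    print("now jig",np.round(now*1000,1),"z",np.round(p[2]*1000,1),"yaw",round(ty,1),"| dx dy dz",np.round(d,2),"twist",round(tw,1),"t",round(s["time"],2),"q6",round(s["qpos"][5],2),"F",np.round(s["contact_force"],1))
E
python3 - <<'E'
from h import *
to(.095,.139,.15,0); to(.095,.139,.003,0)
E
```

```text
now jig [-290.  -538.4] z 230.1 yaw 15.0 | dx dy dz [ 54.72 -55.45   8.14] twist 15.0 t 0.1 q6 -0.15 F [-0.1 -0.4 -0. ]
now jig [-290.  -538.4] z 230.1 yaw 15.0 | dx dy dz [ 54.71 -55.42  22.84] twist 15.0 t 0.1 q6 -0.15 F [-0.1 -0.4 -0. ]
```

```bash
python3 -m pendant '[{"dx":4,"dy":-4,"twist":2},{"dx":8,"dy":-8,"twist":4},{"dx":12,"dy":-12,"twist":6},{"dx":16,"dy":-16,"twist":8},{"dx":20,"dy":-20,"twist":10},{"dx":24,"dy":-24,"twist":12},{"dx":28,"dy":-28,"twist":15},{"dx":32,"dy":-32,"twist":15},{"dx":36,"dy":-36,"twist":15},{"dx":40,"dy":-40,"twist":15}]' 60
python3 -c "
from h import *
to(.095,.139,.1,0); to(.095,.139,.003,0)"
```

```text
now jig [-290.  -538.4] z 230.1 yaw 15.0 | dx dy dz [ 54.71 -55.44  13.14] twist 15.0 t 0.1 q6 -0.15 F [-0.1 -0.4 -0. ]
now jig [-290.  -538.4] z 230.1 yaw 15.0 | dx dy dz [ 54.71 -55.42  22.84] twist 15.0 t 0.1 q6 -0.15 F [-0.1 -0.4 -0. ]$[0]: bad value
```

```bash
python3 -m pendant '[{"dx":4,"dy":-4,"dz":0,"twist":2},{"dx":8,"dy":-8,"dz":0,"twist":4},{"dx":12,"dy":-12,"dz":0,"twist":6},{"dx":16,"dy":-16,"dz":0,"twist":8},{"dx":20,"dy":-20,"dz":0,"twist":10},{"dx":24,"dy":-24,"dz":0,"twist":12},{"dx":28,"dy":-28,"dz":0,"twist":15},{"dx":32,"dy":-32,"dz":0,"twist":15},{"dx":36,"dy":-36,"dz":0,"twist":15},{"dx":40,"dy":-40,"dz":0,"twist":15}]' 60
python3 -c "
from h import *
to(.095,.139,.1,0); to(.095,.139,.003,0)"
```

```text
time: 1.35
eef_pos: [0.4805, -0.067, 0.2311]
tcp_rot: [0.995, 0.099, -0.0, -0.0]
contact_force: [1.1, -0.1, 0.9]
opening: 0.599
finger_force: 0.0
now jig [ -6.7 -47.2] z 231.1 yaw -0.0 | dx dy dz [ 10.17 -18.62  13.11] twist -0.0 t 1.35 q6 1.02 F [ 1.1 -0.1  0.9]
now jig [ -6.7 -47.2] z 231.1 yaw -0.0 | dx dy dz [ 10.17 -18.62  22.81] twist -0.0 t 1.35 q6 1.02 F [ 1.1 -0.1  0.9]
```

```bash
python3 -m pendant '[{"dx":4,"dy":-5,"dz":0,"twist":0},{"dx":7,"dy":-10,"dz":0,"twist":0},{"dx":10.2,"dy":-14,"dz":2,"twist":0},{"dx":10.2,"dy":-18.6,"dz":5,"twist":0},{"dx":10.2,"dy":-18.6,"dz":10,"twist":0},{"dx":10.2,"dy":-18.6,"dz":14,"twist":0},{"dx":10.2,"dy":-18.6,"dz":18,"twist":0},{"dx":10.2,"dy":-18.6,"dz":21,"twist":0},{"dx":10.2,"dy":-18.6,"dz":22.6,"twist":0},{"dx":10.2,"dy":-18.6,"dz":22.6,"twist":0}]'
python3 -c "
from h import *
to(.059,.139,.004,0)
c=cam('top'); cv2.imwrite('pics/t1.png',cv2.resize(c['img'][110:310,130:390,::-1],None,fx=3,fy=3))"
```

```text
time: 2.6
eef_pos: [0.543, 0.1335, 0.0042]
tcp_rot: [0.995, 0.099, -0.001, -0.0]
contact_force: [-0.1, -0.3, 0.3]
opening: 0.605
finger_force: 0.0
now jig [ 94.  137.1] z 4.2 yaw 0.0 | dx dy dz [-3.5  -0.19  0.03] twist 0.0 t 2.6 q6 1.43 F [-0.1 -0.3  0.3]
```

View pics/t1.png

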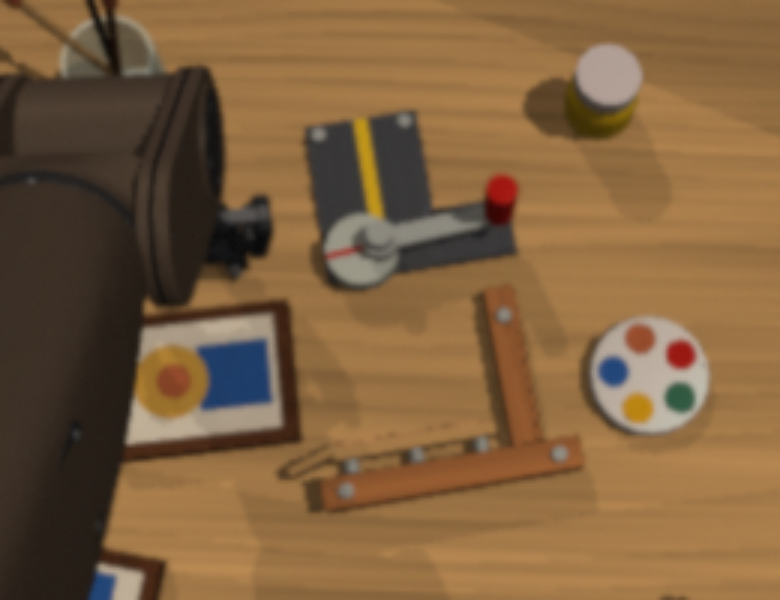

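The view shows the gripper at (240,235), down and clear of the panel's +x side. The panel's near corner is at (285,305). Next I'll square it with a sideways push.

```bash
python3 -m pendant '[{"dx":-0.6,"dy":0,"dz":0,"twist":0},{"dx":-1.2,"dy":0,"dz":0,"twist":0},{"dx":-1.8,"dy":0,"dz":0,"twist":0},{"dx":-2.3,"dy":0,"dz":0,"twist":0},{"dx":-2.7,"dy":0,"dz":0,"twist":0},{"dx":-3.0,"dy":0,"dz":0,"twist":0},{"dx":-3.2,"dy":0,"dz":0,"twist":0},{"dx":-3.2,"dy":0,"dz":0,"twist":0}]'
python3 -m pendant '[{"dx":1,"dy":0,"dz":0,"twist":0},{"dx":3,"dy":0,"dz":0,"twist":0},{"dx":3,"dy":0,"dz":-3,"twist":0},{"dx":3,"dy":0,"dz":-6,"twist":0},{"dx":3,"dy":-5,"dz":-8,"twist":-10},{"dx":1,"dy":-10,"dz":-8,"twist":-20},{"dx":-3,"dy":-12,"dz":-8,"twist":-30},{"dx":-6,"dy":-12,"dz":-8,"twist":-40},{"dx":-6,"dy":-12,"dz":-8,"twist":-50},{"dx":-6,"dy":-12,"dz":-8,"twist":-60}]'
python3 -c "
from h import *
to(0.0,.235,.004,90);to(0.0,.235,.004,-90)"
```

```text
time: 3.65
eef_pos: [0.5127, 0.1272, 0.0055]
tcp_rot: [0.995, 0.099, 0.0, 0.0]
contact_force: [1.9, 0.7, 1.7]
opening: 0.601
finger_force: 0.9
time: 4.9
eef_pos: [0.4293, 0.2331, 0.0848]
tcp_rot: [0.81, 0.586, -0.001, -0.0]
contact_force: [0.1, 0.1, 0.1]
opening: 0.599
finger_force: 0.0
now jig [  2.1 257.2] z 84.8 yaw 60.4 | dx dy dz [-2.02  0.92  8.08] twist -29.6 t 4.9 q6 0.61 F [0.1 0.1 0.1]
now jig [  2.1 257.2] z 84.8 yaw 60.4 | dx dy dz [-2.02  0.92  8.08] twist 150.4 t 4.9 q6 0.61 F [0.1 0.1 0.1]
```

```bash
python3 -m pendant '[{"dx":-0.5,"dy":0,"dz":1,"twist":-10},{"dx":-0.5,"dy":0,"dz":3,"twist":-20},{"dx":-0.5,"dy":0,"dz":5,"twist":-30},{"dx":-0.5,"dy":0,"dz":7,"twist":-30},{"dx":-0.5,"dy":0,"dz":8,"twist":-30},{"dx":-0.5,"dy":0,"dz":8,"twist":-30}]'
python3 - <<'E'
from h import *
to(0.0,.080,.004,90)
c=cam('side'); cv2.imwrite('pics/s1.png',cv2.resize(c['img'][150:400,150:430,::-1],None,fx=2.4,fy=2.4))
E
```

```text
time: 5.65
eef_pos: [0.4278, 0.2282, 0.0045]
tcp_rot: [0.634, 0.774, -0.001, -0.001]
contact_force: [-0.1, -0.6, 0.9]
opening: 0.601
finger_force: 0.0
now jig [ -0.3 252.6] z 4.5 yaw 90.0 | dx dy dz [-17.26   0.03   0.05] twist 0.0 t 5.65 q6 0.08 F [-0.1 -0.6  0.9]
```

View pics/s1.png

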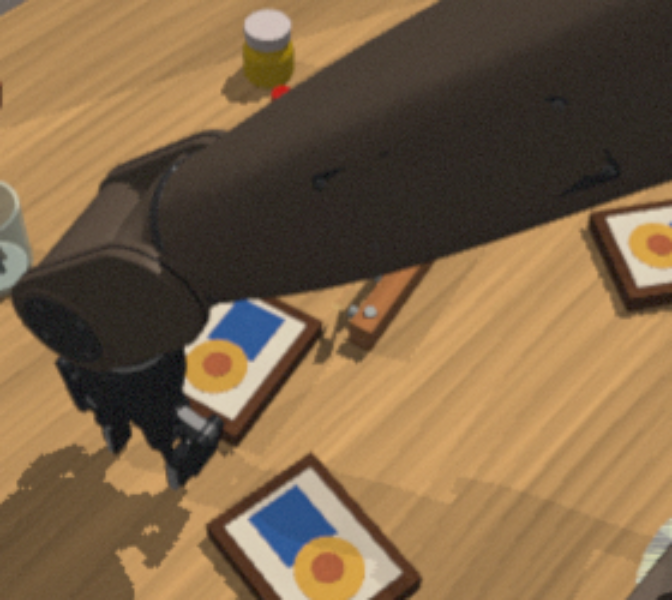

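The gripper is at (150,420), behind the panel's +y end, with both fingers free of the look-alike at (315,540). Now I push towards −y.

```bash
python3 -m pendant '[{"dx":-1.5,"dy":0,"dz":0,"twist":0},{"dx":-3,"dy":0,"dz":0,"twist":0},{"dx":-4,"dy":0,"dz":0,"twist":0},{"dx":-5,"dy":0,"dz":0,"twist":0},{"dx":-6,"dy":0,"dz":0,"twist":0},{"dx":-7,"dy":0,"dz":0,"twist":0},{"dx":-8,"dy":0,"dz":0,"twist":0},{"dx":-9,"dy":0,"dz":0,"twist":0},{"dx":-10,"dy":0,"dz":0,"twist":0},{"dx":-11,"dy":0,"dz":0,"twist":0}]'
python3 -m pendant '[{"dx":-0.8,"dy":0,"dz":0,"twist":0},{"dx":-1.6,"dy":0,"dz":0,"twist":0},{"dx":-2.4,"dy":0,"dz":0,"twist":0},{"dx":-3.2,"dy":0,"dz":0,"twist":0},{"dx":-3.8,"dy":0,"dz":0,"twist":0},{"dx":-4.3,"dy":0,"dz":0,"twist":0},{"dx":-4.6,"dy":0,"dz":0,"twist":0},{"dx":-4.6,"dy":0,"dz":0,"twist":0}]'
python3 - <<'E'
from h import *
to(0.0,.0755,.004,90)
c=cam('top'); np.savez("top2.npz",**c); cv2.imwrite('pics/t2.png',cv2.resize(c['img'][140:290,170:370,::-1],None,fx=3.8,fy=3.8,interpolation=cv2.INTER_CUBIC))
E
```

```text
time: 6.95
eef_pos: [0.4504, 0.1199, 0.0054]
tcp_rot: [0.634, 0.774, 0.0, 0.0]
contact_force: [0.8, 3.6, 1.5]
opening: 0.598
finger_force: 1.4
time: 7.95
eef_pos: [0.4586, 0.0749, 0.005]
tcp_rot: [0.634, 0.774, -0.001, -0.0]
contact_force: [-0.6, -0.5, -0.4]
opening: 0.6
finger_force: 0.0
now jig [-0.3 96.3] z 5.0 yaw 90.0 | dx dy dz [-2.08  0.03  0.1 ] twist 0.0 t 7.95 q6 -0.25 F [-0.6 -0.5 -0.4]
```

View pics/t2.png

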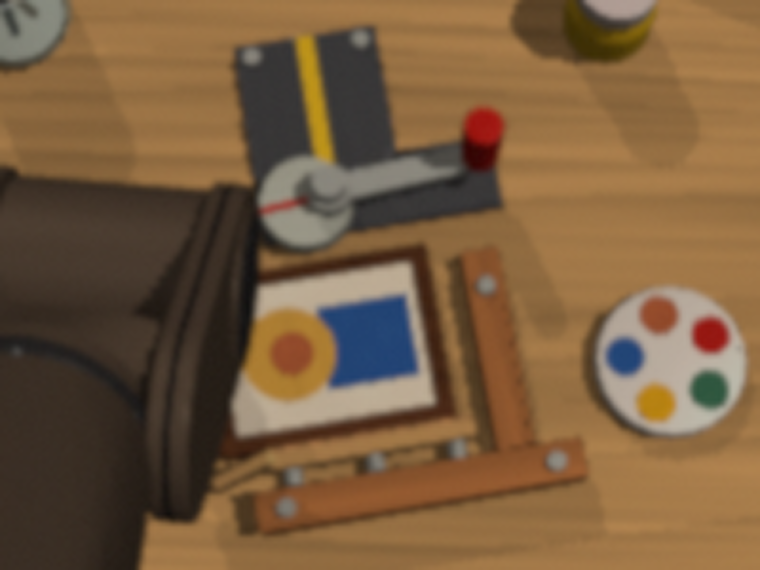

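The panel lies between fence and cam, with its right-hand corners at crop (425,247) and (455,413). The gap to the stop at (465,260) is still open.

```bash
python3 - <<'E'
from h import *
c=dict(np.load("top2.npz"));j=np.load("jig.npz")
w=ray(c,[(170+u/3.8,140+v/3.8) for u,v in [(425,247),(455,413)]],.02)[:,:2]
J=(w-j["t"])@j["M"];print(J, np.arctan2(J[0,1]-J[1,1],J[0,0]-J[1,0]),J.mean(0)+[0,.065])
E
```

```text
[[ 0.04886614 -0.04696058]
 [-0.04531136 -0.04700713]] 0.0004942697338304189 [0.00177739 0.01801615]
```

```bash
python3 -m pendant '[{"dx":-0.6,"dy":0,"dz":0,"twist":0},{"dx":-1.1,"dy":0,"dz":0,"twist":0},{"dx":-1.5,"dy":0,"dz":0,"twist":0},{"dx":-1.8,"dy":0,"dz":0,"twist":0},{"dx":-2,"dy":0,"dz":0,"twist":0},{"dx":-2.1,"dy":0,"dz":0,"twist":0},{"dx":-2.2,"dy":0,"dz":0,"twist":0},{"dx":-2.3,"dy":0,"dz":0,"twist":0},{"dx":-2.3,"dy":0,"dz":0,"twist":0}]'
```

```text
time: 9.12
eef_pos: [0.4623, 0.0575, 0.0052]
tcp_rot: [0.635, 0.773, 0.003, -0.004]
contact_force: [-1.9, 20.9, 3.6]
opening: 0.601
finger_force: 10.8
```

The 21 N reaction shows the panel is against the stop. I'll back off, lift and go to the knob.

```bash
python3 -m pendant '[{"dx":-2,"dy":0,"dz":0,"twist":0},{"dx":1,"dy":0,"dz":0,"twist":0},{"dx":1,"dy":0,"dz":-4,"twist":0},{"dx":1,"dy":0,"dz":-9,"twist":0},{"dx":1,"dy":0,"dz":-14,"twist":0},{"dx":-2,"dy":2,"dz":-14,"twist":0},{"dx":-6,"dy":4,"dz":-14,"twist":0},{"dx":-10,"dy":7,"dz":-14,"twist":0},{"dx":-13,"dy":9,"dz":-14,"twist":0},{"dx":-15,"dy":9,"dz":-14,"twist":0}]'
python3 - <<'E'
from h import *
to(0.091,-.085,.043,90)
c=cam('top'); cv2.imwrite('pics/t3.png',cv2.resize(c['img'][130:290,150:360,::-1],None,fx=3.6,fy=3.6,interpolation=cv2.INTER_CUBIC))
E
```

```text
time: 10.38
eef_pos: [0.5826, -0.0782, 0.1455]
tcp_rot: [0.634, 0.773, -0.0, 0.0]
contact_force: [-0.3, 0.2, 0.3]
opening: 0.596
finger_force: 0.0
now jig [ 91.1 -78.3] z 145.5 yaw 90.0 | dx dy dz [-0.67 -0.02 10.25] twist -0.0 t 10.38 q6 -0.5 F [-0.3  0.2  0.3]
```

View pics/t3.png

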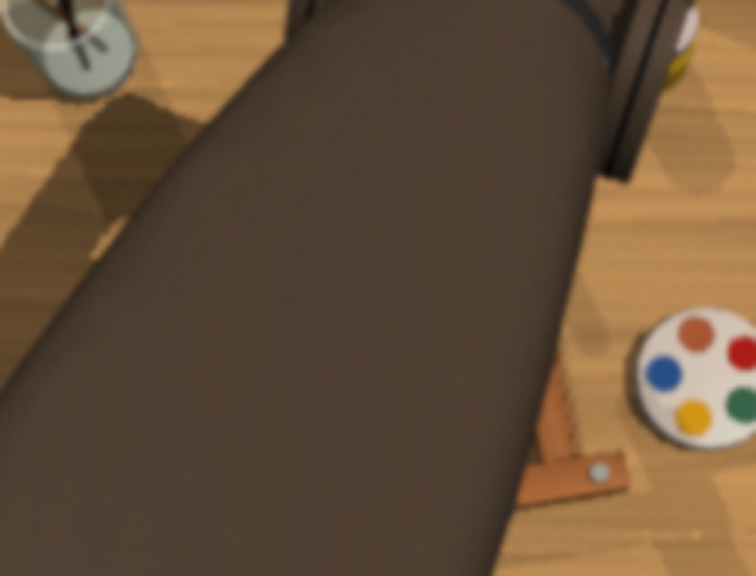

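The arm hides the panel here, and only the palette and the stop's end at (600,470) are visible. The reaction force and TCP position (78.5 mm against a 78 mm offset) both put the panel home, so I'll descend on the knob and grip it.

```bash
python3 -m pendant '[{"dx":-0.7,"dy":0,"dz":3,"twist":0},{"dx":-0.7,"dy":0,"dz":6,"twist":0},{"dx":-0.7,"dy":0,"dz":8.5,"twist":0},{"dx":-0.7,"dy":0,"dz":10.2,"twist":0},{"dx":-0.7,"dy":0,"dz":10.2,"twist":0}]'
python3 -m pendant '[{"dx":0,"dy":0,"dz":0,"twist":0},{"dx":0,"dy":0,"dz":0,"twist":0},{"dx":0,"dy":0,"dz":0,"twist":0},{"dx":0,"dy":0,"dz":0,"twist":0},{"dx":0,"dy":0,"dz":0,"twist":0},{"dx":0,"dy":0,"dz":0,"twist":0}]' 0 40
python3 - <<'E'
from h import *
to(0.091,-.085,.043,90)
c=cam('side'); np.savez("side3.npz",**c); cv2.imwrite('pics/s3.png',cv2.resize(c['img'][120:350,150:400,::-1],None,fx=2.6,fy=2.6,interpolation=cv2.INTER_CUBIC))
E
```

```text
time: 11.05
eef_pos: [0.5813, -0.0827, 0.042]
tcp_rot: [0.634, 0.774, -0.001, -0.002]
contact_force: [0.3, -0.2, 0.3]
opening: 0.601
finger_force: 0.0
time: 11.8
eef_pos: [0.5847, -0.0836, 0.045]
tcp_rot: [0.634, 0.773, 0.001, 0.002]
contact_force: [4.2, 2.4, 5.0]
opening: 0.244
finger_force: 40.0
now jig [ 92.2 -83.9] z 45.0 yaw 90.0 | dx dy dz [-0.11 -0.12  0.2 ] twist -0.0 t 11.8 q6 -0.51 F [4.2 2.4 5. ]
```

View pics/s3.png

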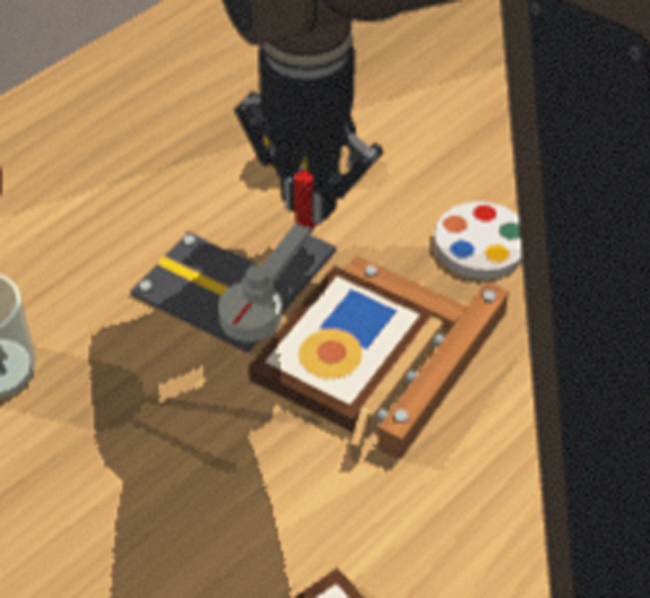

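The panel sits flush with the stop (edge at (345,275)) and along the fence. The knob is gripped at (303,200), with an opening of 24% matching its 22 mm. I'll turn the lever along the arc, first half now.

```bash
python3 -m pendant '[{"dx":0.08,"dy":0.62,"dz":0,"twist":-4.2},{"dx":0.21,"dy":1.23,"dz":0,"twist":-8.4},{"dx":0.39,"dy":1.82,"dz":0,"twist":-12.6},{"dx":0.6,"dy":2.41,"dz":0,"twist":-16.8},{"dx":0.86,"dy":2.98,"dz":0,"twist":-21},{"dx":1.16,"dy":3.52,"dz":0,"twist":-25.2},{"dx":1.5,"dy":4.05,"dz":0,"twist":-29.4},{"dx":1.87,"dy":4.54,"dz":0,"twist":-33.6},{"dx":2.28,"dy":5.01,"dz":0,"twist":-37.8},{"dx":2.73,"dy":5.45,"dz":0,"twist":-42}]'
python3 - <<'E'
from h import *
to(0.169,0,.045,174.4)
s=ctrl.get_state();j=np.load("jig.npz");Rm=R.from_quat(s["tcp_rot"]).as_matrix();n=(np.array(s["eef_pos"])[:2]-j["t"])@j["M"]-[.084,0]
f0=np.degrees(np.arctan2(n[1],n[0]));r=np.hypot(*n);print("phi",f0,r)
for k in range(1,11):
    f=np.radians(f0*(1-k/10));d=np.array([.085*np.cos(f),.085*np.sin(f)])-n*.085/r
    t=Rm.T@np.r_[j["M"]@d,0]*100;print(np.round(t[:2],2),round(f0*k/10,1))
E
```

```text
time: 13.1
eef_pos: [0.6342, -0.0481, 0.0451]
tcp_rot: [0.315, 0.949, -0.0, 0.005]
contact_force: [8.4, -4.3, 0.6]
opening: 0.245
finger_force: 39.5
now jig [147.7 -58.9] z 45.1 yaw 131.9 | dx dy dz [2.96 5.52 0.  ] twist -42.5 t 13.1 q6 -1.16 F [ 8.4 -4.3  0.6]
phi -42.73829133930321 0.0867925306383577
[0.08 0.63] -4.3
[0.21 1.25] -8.5
[0.39 1.86] -12.8
[0.61 2.45] -17.1
[0.87 3.03] -21.4
[1.17 3.59] -25.6
[1.52 4.12] -29.9
[1.91 4.62] -34.2
[2.33 5.09] -38.5
[2.78 5.53] -42.7
```

```bash
python3 -m pendant '[{"dx":0.08,"dy":0.63,"dz":0,"twist":-4.3},{"dx":0.21,"dy":1.25,"dz":0,"twist":-8.5},{"dx":0.39,"dy":1.86,"dz":0,"twist":-12.8},{"dx":0.61,"dy":2.45,"dz":0,"twist":-17.1},{"dx":0.87,"dy":3.03,"dz":0,"twist":-21.4},{"dx":1.17,"dy":3.59,"dz":0,"twist":-25.6},{"dx":1.52,"dy":4.12,"dz":0,"twist":-29.9},{"dx":1.91,"dy":4.62,"dz":0,"twist":-34.2},{"dx":2.33,"dy":5.09,"dz":0,"twist":-38.5},{"dx":2.78,"dy":5.53,"dz":0,"twist":-42.7}]'
python3 -m pendant '[{"dx":0,"dy":0,"dz":0,"twist":0},{"dx":0,"dy":0,"dz":0,"twist":0},{"dx":0,"dy":0,"dz":0,"twist":0}]'
python3 - <<'E'
from h import *
to(0.169,0,.045,174.4)
for n in("top","side"): 
    c=cam(n); np.savez(n+"4.npz",**c)
    cv2.imwrite(f'pics/{n}4.png',cv2.resize(c['img'][120:350,150:400,::-1],None,fx=2.6,fy=2.6,interpolation=cv2.INTER_CUBIC))
E
```

```text
time: 14.35
eef_pos: [0.6482, 0.0131, 0.0453]
tcp_rot: [-0.053, 0.999, -0.002, 0.009]
contact_force: [18.5, -2.7, -5.5]
opening: 0.246
finger_force: 39.4
time: 14.72
eef_pos: [0.6481, 0.0137, 0.0453]
tcp_rot: [-0.052, 0.999, -0.001, 0.009]
contact_force: [18.3, -1.0, -5.2]
opening: 0.242
finger_force: 39.4
now jig [173.4  -1. ] z 45.3 yaw -185.3 | dx dy dz [0.45 0.06 0.02] twist 0.3 t 14.72 q6 -1.81 F [18.3 -1.  -5.2]
```

View pics/side4.png

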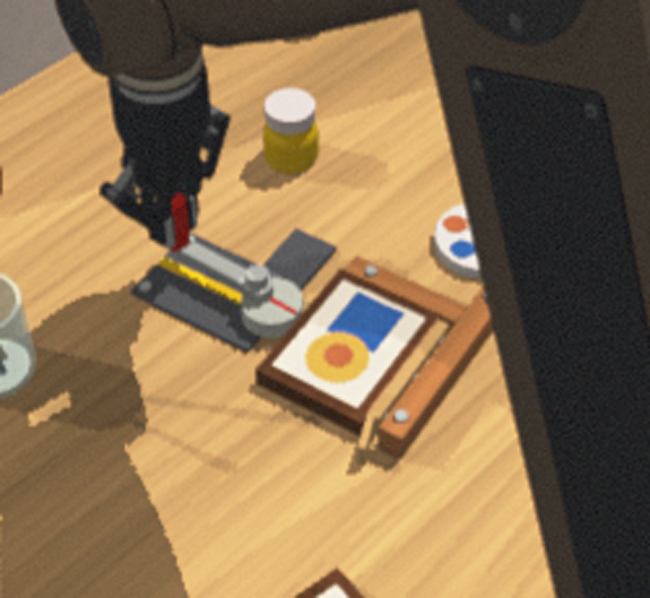

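The lever lies over the yellow line from pivot (258,280) to knob (180,220). The red lobe stroke points at the panel, and the panel touches the stop at (350,270). I'll do one numeric check while easing the outward pull.

```bash
python3 -m pendant '[{"dx":-0.15,"dy":0,"dz":0,"twist":0},{"dx":-0.3,"dy":0,"dz":0,"twist":0},{"dx":-0.3,"dy":0,"dz":0,"twist":0},{"dx":-0.3,"dy":0,"dz":0,"twist":0}]'
python3 - <<'E'
from h import *
to(0.169,0,.045,174.4)
c=dict(np.load("side4.npz"));j=np.load("jig.npz")
f=lambda u,v,z:((ray(c,[(150+u/2.6,120+v/2.6)],z)[0,:2]-j["t"])@j["M"]*1000).round(1)
print("pivot",f(258,271,.051),"knob",f(180,198,.086))
for n,u,v in[("+x+y",258,370),("-x+y",363,412),("-x-y",436,316),("+x-y",345,270)]: print(n,f(u,v,.02))
c0=dict(np.load("side3.npz")); c=c0
for n,u,v in[("+x+y",250,365),("-x+y",350,405),("-x-y",440,318)]: print("before",n,f(u,v,.02))
E
```

```text
time: 15.32
eef_pos: [0.648, 0.0137, 0.0451]
tcp_rot: [-0.053, 0.999, -0.001, 0.004]
contact_force: [8.6, -1.7, 1.3]
opening: 0.245
finger_force: 40.1
now jig [173.4  -0.9] z 45.1 yaw -185.3 | dx dy dz [0.45 0.05 0.01] twist 0.3 t 15.32 q6 -1.81 F [ 8.6 -1.7  1.3]
pivot [86.4  0.5] knob [167.8  -6.9]
+x+y [43.  66.3]
-x+y [-49.7  56.9]
-x-y [-49.7 -59.3]
+x-y [ 41.3 -62.8]
before +x+y [51.3 65.5]
before -x+y [-37.6  56.6]
before -x-y [-53.5 -59.2]
```

```bash
python3 -c "
from plant import ctrl
print(ctrl.sign_off())"
```

```text
the job is handed in; nothing more can be done
None
```

I handed the job in with the panel home against the end stop and along the fence, and the gripper still holding the cam lever over the yellow line. The camera check put the lever within about 0.1 rad of highest lift and the panel about 8 mm towards the fence, but `sign_off` returned no verdict.

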